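# Hold a furnace specimen under the hand press

## Task

Push the loose specimen slide along its guide, without lifting it out, under the crosshead of the small hand press until it is fully home against the end stop, leaving the palm knob up meanwhile. Then press the palm knob down 15 mm (12 to 18 mm will do, never past 20 mm) so that the sprung nose clamps the specimen, and finish while still holding the knob down there. Leave the crucible, bottle, jar and spare specimen where they stand.

Things in the scene. Friction and masses are not known exactly. Their poses are not given: they have to be found in the camera images.
- press: Grey hand press fixed to the bench. Origin on the bench top under the vertical plunger axis; +x is the direction in which the slide is pushed home, z up. A foot 66 mm wide, 12 mm thick, x = -250 to 65 mm, carries two guide rails (inner faces y = -25 and 25 mm, 8 mm wide, tops 22 mm above the bench, x = -250 to 50 mm). End stop: face at x = 30 mm, top at 30 mm.
- crosshead (a point): Centre of the top of the press's grey crosshead, 120 mm above the bench, axes as the press: it spans 50 mm in x and 146 mm in y, is 25 mm thick (underside 95 mm above the bench) and stands on two 20 mm round columns at y = -60 and 60 mm. A dark bushing 30 mm across, 10 mm tall, stands on it around the plunger stem.
- knob_top (a point): Black mushroom knob 50 mm across (flat top 46 mm); origin at the centre of its top, 178 mm above the bench when up. It moves straight down on a 16 mm steel stem. A thin black ring on the stem has its underside 15 mm above the bushing's top when the knob is up, so it just meets the bushing at 15 mm travel.
- plunger (a joint): Downward travel of the palm knob and its stem in m: 0 up, positive down, mechanical limit 0.024. With the specimen beneath, pushing takes about 3 N at the start, 12 N at 0.015 and 14 N at 0.018. It springs back up when let go.
- nose: Sprung brass nose, 20 mm across, on the lower end of the plunger; origin at the centre of its underside, 54 mm above the bench when up. It meets the specimen after 8 mm of travel and then pushes on it with about 2 N plus 0.5 N per further mm.
- slide_post (a point): Half-way up the steel grip post of the loose specimen slide: upright, 16 mm diameter, 50 mm tall, top 74 mm above the bench. The slide, an aluminium plate 170 x 46 x 12 mm, lies between the rails, under 2 mm play a side. x points from the post to the specimen (120 mm on; front edge 30 mm further), z up. Starts 60 to 100 mm short of home; home: post at press x = -120, y = 0 mm.
- specimen_top (a point): Centre of the top face of the grey specimen puck (32 mm across, 22 mm tall, fixed on the slide); 46 mm above the bench. At home it is under the plunger axis.
- crucible_mid (a point): Middle of the white crucible, 52 mm across, 45 mm tall, standing to the left of the press seen from the robot (bystander).
- reagent_bottle_mid (a point): Middle of the amber bottle, 64 mm across, 150 mm tall (bystander).
- jar_mid (a point): Middle of the white jar, 60 mm across, 70 mm tall, beyond the press and to its right seen from the robot (bystander).
- spare_specimen_mid (a point): Middle of the spare grey specimen puck, 32 mm across, 22 mm tall, standing on the bench beyond the press (bystander).
Not all that is in view belongs to the job. What is shaped like the part that bears slide_post but pink, red or yellow is not meant.

How it is judged:
On the way:
1. the slide is home against the end stop with the palm knob still up (x of specimen_top in the frame of press between -0.004 and 0.004 m and y of specimen_top in the frame of press between -0.004 and 0.004 m and z of specimen_top in the frame of press below 0.049 m and value of joint plunger below 0.004 m), for 0.2 s.
At the end, for the whole second after the job is handed in: The specimen is within 4 mm of the plunger axis and flat in the guide, the robot holds the palm knob steadily at 12 to 18 mm of travel (at least 4 N on the knob), and the nose presses the specimen with at least 2.5 N (x of specimen_top in the frame of press between -0.004 and 0.004 m and y of specimen_top in the frame of press between -0.004 and 0.004 m and z of specimen_top in the frame of press below 0.049 m and value of joint plunger between 0.012 and 0.018 m and contact force between nose and slide above 2.5 N and contact force between any of the fingers, the arm and plunger above 4 N and velocity of joint plunger between -0.01 and 0.01 m/s); the arm keeps its last pose, push and grip.
It fails at once if the knob is pressed past 20 mm (value of joint plunger above 0.02 m).
It fails at once if the slide is lifted out of its guide (z of specimen_top in the frame of press above 0.058 m).
It fails at once if a bystander is moved more than 20 mm (distance of any of crucible_mid, reagent_bottle_mid, jar_mid, spare_specimen_mid from where it was at the start of the episode above 0.02 m).
It also fails if it takes over 40 s, if anything falls off the work surface, if the arm or the gripper's body presses on something with over 40 N, if the wrist force passes 120 N, or if a joint passes its speed limit or range.

## Robot

A 7-joint arm with a two-finger parallel gripper is mounted at the origin on the work surface. World frame = base frame: x ahead of the robot, y to its left, z up, the work surface at z = 0. Lengths are in m, angles in rad, forces in N, time in s.
With the tool pointing down it reaches from about 0.4 to 0.875 m from the base axis. Payload 6.5 kg.
Tool frame: the origin (TCP) lies on the centre line of the jaws, within the pads' length; the fingertips stand 17 mm ahead of it and the grasp point (between the pads) lies 2 mm behind it; z points along the fingers, y is the direction in which the jaws open and shut (so a half turn about z gives the same grasp; the last joint's range is limited). The gripper opens to 88 mm and grips with 3 to 60 N. Pads are 18 mm wide; open, the fingers measure 123 mm over their backs; the gripper's body (75 mm by 187 mm) begins 45 mm behind the grasp point.
Start: joints at [-1.263, 0.536, -0.004, 1.538, 0.003, 1.067, -0.071], TCP at [0.237, 0.605, 0.256] pointing down, gripper open.
Joint ranges: [-2.7, 2.7], [-0.37, 2.16], [-1.27, 1.26], [0.24, 2.4], [-1.31, 4.45], [0.19, 1.91], [-2.76, 2.76]. Speed limits (rad/s): [2.39, 2.39, 3.14, 3.14, 3.14, 3.14, 3.14].

## Interface

Orientations are given as a rotation vector (axis times angle).
In Python, from station import ctrl gives the robot as it stands.
- The arm moves only by the shell command python3 -m handwheel 'ROWS'. ROWS is a JSON object of lists of equal length, an entry for each row: "offset": the shift along the tool's x, y, z in m, a list of three; "dr": the turn, a rotation vector about the tool's x, y, z in degrees, a list of three; "hand": the gripper command: -1 is shut, 1 is fully open, values between are in proportion. In form: {"offset": [[x, y, z], ...], "dr": [[ax, ay, az], ...], "hand": [hand, ...]}. A call has 1 to 8 rows; each row shifts and turns the commanded pose from where the row before left it, along the tool's axes as they then stand; what a row does not reach is not made up. A row lasts 1/8 s, in which the tool goes at most 62.5 mm and 10.7 degrees, less where a joint would pass 70% of its speed; a pose out of reach is approached as far as the arm can. A call with a gripper value outside its range is refused whole. The fingers move at their own pace and stop on an object; the grip force is fixed at half the most. Time passes only in rows, so rows that do not move let the fingers close. It gives the time, the measured TCP pose, the force and the opening at its end, in the units of the state.
- ctrl.read_state(): the state, without advancing time (a new reading comes with each control period).
- ctrl.grab_frame(name): name is "side" or "top" or "wrist"; returns (picture, depth): 420x560x3 uint8, blue, green, red; 420x560 float32, m along the optical axis (not along the pixel's ray), 0 where there is no reading.
- ctrl.camera_params(name): a dict with "K" (3x3 intrinsics, pixels), "world_from_camera" (4x4, takes a point from camera to world coordinates). Camera axes: x right, y up, looking along -z (the intrinsics and any distortion apply to the point x, -y, -z); pixel columns grow to the right and rows downward; lengths in m; the calibration is good to about 2 mm. A picture is of the moment at which its call begins: read the wrist's pose just before it. camera_params takes no time and is no camera call; for the wrist camera it gives the pose at the moment of the call.
- ctrl.finish_job(): hands the job in, once; it reports no verdict.
The state is a dict: "time_s": time; "joint_pos": joint angles; "joint_velocities": joint speeds; "joint_torque": joint torques, N m; "position": TCP position; "tool_rot": TCP orientation; "force": force on the tool from outside, world axes, zero at the start; "moment": the same for the moment, N m; "width": opening from 0.0 (shut) to 1.0 (fully open).
Only numpy, scipy, OpenCV 4.12 (cv2) and the standard library are available. Lean on these libraries where they do the work, as an engineer would, in place of code of your own. Each camera call takes 0.05 s, during which the arm holds its last target.

## Working session

There is one attempt and no reset: what is moved stays moved. The work goes in short steps, Python scripts to look and compute and a shell command to move; the robot and the scene stay as the last step left them, time stands still between calls to the robot, and variables do not carry over. Pictures are saved under pics/ and viewed, and the job is handed in when it is done.

```bash
ls; mkdir -p pics
cat > h.py <<'E'
import numpy as np, cv2
from station import ctrl
def grab(n,tag):
    P=ctrl.camera_params(n); im,d=ctrl.grab_frame(n); cv2.imwrite(f'pics/{tag}.png',im); np.savez(f'pics/{tag}.npz',im=im,d=d,K=P['K'],T=P['world_from_camera']); return im,d,P
def load(tag):
    z=np.load(f'pics/{tag}.npz'); return z['im'],z['d'],z['K'],z['T']
def world(u,v,d,K,T):
    x=(u-K[0,2])/K[0,0]*d; y=(v-K[1,2])/K[1,1]*d
    return (T[:3,:3]@np.array([x,-y,-d])).T+T[:3,3] if np.ndim(u)==0 else (T[:3,:3]@np.stack([x,-y,-d])).T+T[:3,3]
def ray(u,v,z,K,T):
    r=T[:3,:3]@np.array([(u-K[0,2])/K[0,0],-(v-K[1,2])/K[1,1],-1]); o=T[:3,3]; return o+r*(z-o[2])/r[2]
E
python3 - <<'E'
from h import *
print(ctrl.read_state())
for n in ['side','top','wrist']:
    im,d,P=grab(n,n+'0'); print(n,{k:np.round(v,4).tolist() if not isinstance(v,str) else v for k,v in P.items()})
E
```

```text
pics
{'time_s': 0.0, 'joint_pos': array([-1.26321456,  0.53717207, -0.00440145,  1.53882736,  0.00260003,
        1.06728916, -0.0712008 ]), 'joint_velocities': array([ 0.00032933,  0.0014886 , -0.00174637,  0.00137518,  0.00015625,
        0.00087082, -0.00035445]), 'joint_torque': array([-1.82968515e-04, -5.70980251e+01,  9.90482345e-01, -2.51604223e+01,
       -5.62771037e-02,  1.79927488e-02,  1.81536675e-04]), 'position': array([0.23716802, 0.60458197, 0.25485342]), 'tool_rot': array([-5.83630500e-01, -3.08672814e+00,  2.64136073e-03]), 'force': array([-1.54030912,  0.31083634, -0.37244362]), 'moment': array([ 0.06150298,  0.02346938, -0.00606047]), 'width': 0.9975261190005721}
side {'K': [[546.2248, 0.0, 285.6576], [0.0, 546.2248, 205.3321], [0.0, 0.0, 1.0]], 'world_from_camera': [[0.9691, 0.1812, -0.1675, 0.3788], [-0.2466, 0.6917, -0.6788, -0.7605], [-0.0071, 0.6991, 0.715, 0.9993], [0.0, 0.0, 0.0, 1.0]]}
top {'K': [[401.2367, 0.0, 277.2467], [0.0, 401.2367, 213.4083], [0.0, 0.0, 1.0]], 'world_from_camera': [[-0.0251, 0.9945, -0.1015, 0.4674], [-0.9997, -0.0249, 0.0024, 0.0407], [-0.0001, 0.1016, 0.9948, 1.2321], [0.0, 0.0, 0.0, 1.0]]}
wrist {'K': [[360.2267, 0.0, 283.2005], [0.0, 360.2267, 214.4917], [0.0, 0.0, 1.0]], 'world_from_camera': [[0.3653, -0.8995, -0.2396, 0.1764], [0.9309, 0.3529, 0.0944, 0.6292], [-0.0004, -0.2575, 0.9663, 0.3837], [0.0, 0.0, 0.0, 1.0]]}
```

View pics/side0.png

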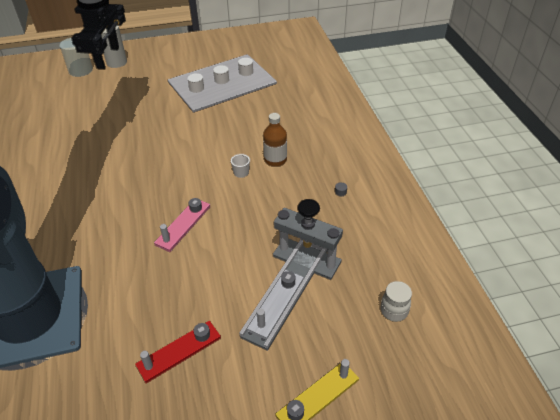

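View pics/top0.png

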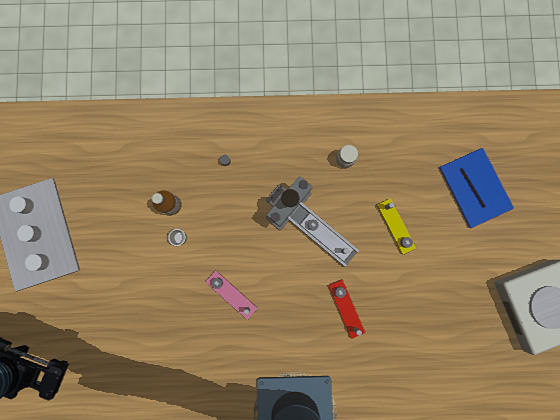

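The top view shows the press knob at about (290,198), the slide's post at about (342,250) and the specimen at about (312,225). The bystanders are the crucible (177,237), bottle (163,202), spare puck (224,160) and jar (347,156). I'll zoom in next.

Run:
```python
from h import *
im,d,K,T=load('top0'); c=im[165:275,250:370]; cv2.imwrite('pics/topc.png',cv2.resize(c,None,fx=5,fy=5,interpolation=cv2.INTER_CUBIC))
im,d,K,T=load('side0'); c=im[190:350,230:360]; cv2.imwrite('pics/sidec.png',cv2.resize(c,None,fx=3.7,fy=3.7,interpolation=cv2.INTER_CUBIC))
```

```text
(no output)
```

View pics/topc.png

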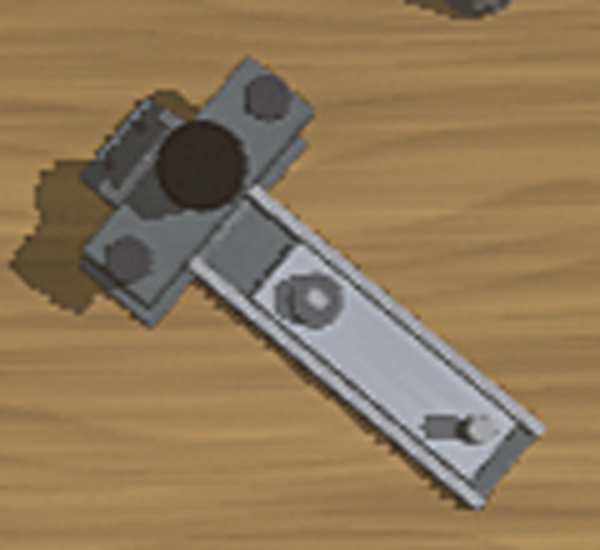

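View pics/sidec.png

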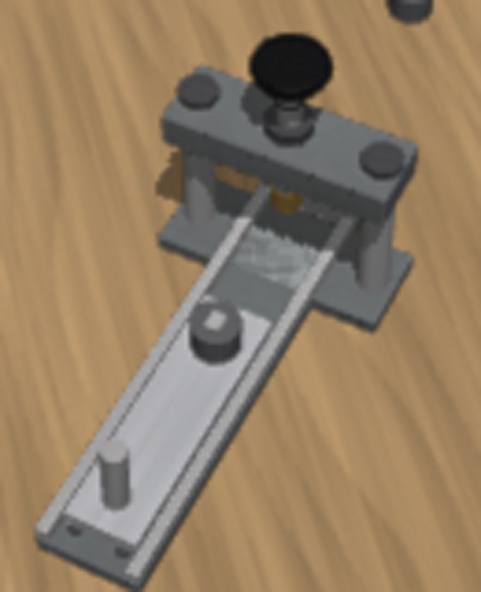

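Run:
```python
from h import *
def knob(tag,roi):
    im,d,K,T=load(tag); x0,y0,x1,y1=roi
    m=(im[y0:y1,x0:x1].max(2)<45).astype(np.uint8)
    n,l,s,c=cv2.connectedComponentsWithStats(m); i=1+np.argmax(s[1:,4]); u,v=c[i]+[x0,y0]; print(tag,'knob px',u,v,s[i])
    p=ray(u,v,.178,K,T); 
    ys,xs=np.where(l==i); w=world(xs+x0,ys+y0,d[ys+y0,xs+x0],K,T); print(' ray',p.round(4),'depth med',np.median(w,0).round(4)); 
knob('top0',(265,180,315,220)); knob('side0',(290,195,330,222))
im,d,K,T=load('top0')
R=lambda u,v,z:ray(250+u/5,165+v/5,z,K,T)
a=R(267,97,.122);b=R(128,258,.122); print('bolts',a,b,(a+b)/2,np.degrees(np.arctan2(*(b-a)[[1,0]])))
print('post top',R(482,430,.074),'spec',R(318,299,.046))
# rail ends near: outer top corners
for p in [(545,433),(478,507)]: print('rail end',R(*p,.022))
im,d,K,T=load('side0')
S=lambda u,v,z:ray(230+u/3.7,190+v/3.7,z,K,T)
a=S(198,91,.122);b=S(382,160,.122); print('bolts',a,b,(a+b)/2,np.degrees(np.arctan2(*(b-a)[[1,0]])))
print('post top',S(113,449,.074),'spec',S(217,322,.046))
for t in ['crucible']: pass
```

```text
top0 knob px 284.1111111111111 192.44444444444446 [17 10  6  7  9]
 ray [0.6305 0.0186 0.178 ] depth med [0.6319 0.0188 0.1772]
side0 knob px 308.05787781350483 208.42443729903536 [  8   5  22  22 311]
 ray [ 0.6142 -0.0014  0.178 ] depth med [ 0.6135 -0.0018  0.1794]
bolts [ 0.66056529 -0.03724593  0.122     ] [0.5719346  0.04285043 0.122     ] [0.61624995 0.00280225 0.122     ] 137.8955894313822
post top [ 0.47209196 -0.15801065  0.074     ] spec [ 0.55187269 -0.0689571   0.046     ]
rail end [ 0.46956139 -0.20467561  0.022     ]
rail end [ 0.42653105 -0.16259111  0.022     ]
bolts [0.57264219 0.0458491  0.122     ] [ 0.66211352 -0.03425176  0.122     ] [0.61737785 0.00579867 0.122     ] -41.83708387234966
post top [ 0.47427986 -0.1556202   0.074     ] spec [ 0.55485509 -0.06730296  0.046     ]
```

```bash
cat >> h.py <<'E'
from scipy.spatial.transform import Rotation as Ro
def plan(target,yawx=48.0):
    s=ctrl.read_state(); R=Ro.from_rotvec(s['tool_rot']).as_matrix(); p=np.array(s['position'])
    yaw=np.radians(yawx); x=np.array([np.cos(yaw),np.sin(yaw),0]); z=np.array([0,0,-1.]); Rt=np.stack([x,np.cross(z,x),z],1)
    print('t',round(s['time_s'],2),'pos',p.round(4),'F',np.round(s['force'],1),'w',round(s['width'],3),'j7',round(s['joint_pos'][6],2))
    print('offset(tool)',(R.T@(np.array(target)-p)).round(4),'dr',np.degrees(Ro.from_matrix(R.T@Rt).as_rotvec()).round(2))
    return s
E
python3 -m handwheel '{"offset":[[0,0,0],[0,0,0],[0,0,0],[0,0,0],[0,0,0],[0,0,0],[0,0,0],[0,0,0]],"dr":[[0,0,10],[0,0,10],[0,0,10],[0,0,10],[0,0,10],[0,0,10],[0,0,10],[0,0,10]],"hand":[1,1,1,1,1,1,1,1]}'
python3 -m handwheel '{"offset":[[0,0,0],[0,0,0],[0,0,0],[0,0,0]],"dr":[[0,0,10],[0,0,10],[0,0,10],[0,0,0]],"hand":[1,1,1,1]}'
python3 -c "
from h import *
plan([0.473,-0.157,0.256]); plan([0.45,0.2,0.256])"
```

```text
time_s: 1.15
position: [0.2372, 0.6049, 0.2554]
tool_rot: [2.437, 1.982, -0.001]
force: [0.4, 0.2, -0.6]
width: 0.996
time_s: 1.65
position: [0.2371, 0.605, 0.2553]
tool_rot: [2.862, 1.295, -0.0]
force: [0.8, -0.1, -0.5]
width: 0.999
t 1.65 pos [0.2371 0.605  0.2553] F [ 0.8 -0.1 -0.5] w 0.999 j7 -1.78
offset(tool) [-0.4166  0.6803 -0.    ] dr [0.04 0.03 0.69]
t 1.65 pos [0.2371 0.605  0.2553] F [ 0.8 -0.1 -0.5] w 0.999 j7 -1.78
offset(tool) [-1.636e-01  4.273e-01 -3.000e-04] dr [0.04 0.03 0.69]
```

```bash
python3 -m handwheel '{"offset":[[-0.02,0.053,0],[-0.02,0.053,0],[-0.02,0.053,0],[-0.02,0.053,0],[-0.02,0.053,0],[-0.02,0.053,0],[-0.02,0.053,0],[-0.02,0.053,0]],"dr":[[0,0,0],[0,0,0],[0,0,0],[0,0,0],[0,0,0],[0,0,0],[0,0,0],[0,0,0.7]],"hand":[1,1,1,1,1,1,1,1]}'
python3 -c "
from h import *
plan([0.473,-0.157,0.256])"
```

```text
time_s: 2.65
position: [0.4501, 0.203, 0.256]
tool_rot: [-2.868, -1.281, -0.001]
force: [0.4, 0.6, -0.8]
width: 0.995
t 2.65 pos [0.4501 0.203  0.256 ] F [ 0.4  0.6 -0.8] w 0.995 j7 -1.04
offset(tool) [-2.529e-01  2.573e-01 -2.000e-04] dr [ 0.   -0.04  0.14]
```

```bash
python3 -m handwheel '{"offset":[[-0.036,0.0365,0],[-0.036,0.0365,0],[-0.036,0.0365,0],[-0.036,0.0365,0],[-0.036,0.0365,0],[-0.036,0.0365,0],[-0.036,0.037,0],[0,0,0]],"dr":[[0,0,0],[0,0,0],[0,0,0],[0,0,0],[0,0,0],[0,0,0],[0,0,0],[0,0,0]],"hand":[1,1,1,1,1,1,1,1]}'
python3 - <<'E'
from h import *
plan([0.473,-0.157,0.058]); im,d,P=grab('wrist','w1'); K,T=np.array(P['K']),np.array(P['world_from_camera'])
E
```

```text
time_s: 3.65
position: [0.4698, -0.1584, 0.2561]
tool_rot: [2.871, 1.269, -0.0]
force: [0.3, 0.5, -0.6]
width: 1.001
t 3.65 pos [ 0.4698 -0.1584  0.2561] F [ 0.3  0.5 -0.6] w 1.001 j7 -0.23
offset(tool) [0.0035 0.001  0.1981] dr [ 0.12  0.07 -0.31]
```

View pics/w1.png

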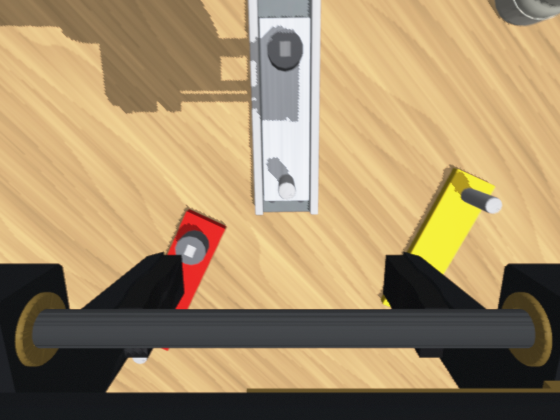

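The wrist view shows the guide almost vertical in the picture. The post top is at about (287,190) and the specimen at (285,48). The red slide on the left and the yellow one on the right both stand clear of the guide.

Run:
```python
from h import *
im,d,K,T=load('w1')
print('post',ray(287,187,.074,K,T),'spec',ray(285,48,.046,K,T))
for a in [(254,213),(256,100),(316,213),(314,100)]: print(a,ray(*a,.022,K,T).round(4))
print(d[185:195,287])
```

```text
post [ 0.47825803 -0.15456716  0.074     ] spec [ 0.55574123 -0.06692434  0.046     ]
(254, 213) [ 0.4284 -0.1594  0.022 ]
(256, 100) [ 0.5071 -0.0793  0.022 ]
(316, 213) [ 0.4761 -0.2029  0.022 ]
(314, 100) [ 0.5483 -0.1168  0.022 ]
[0.3151876  0.31524354 0.3154491  0.         0.31561536 0.3162447
 0.31669694 0.31626305 0.31690103 0.31716338]
```

```bash
python3 -m handwheel '{"offset":[[0.006,0.001,0.04],[0,0,0.04],[0,0,0.04],[0,0,0.03],[0,0,0]],"dr":[[0,0,0],[0,0,0],[0,0,0],[0,0,0],[0,0,0]],"hand":[1,1,1,1,1]}'
python3 - <<'E'
from h import *
plan([0.475,-0.156,0.058]); im,d,P=grab('wrist','w2')
E
```

```text
time_s: 4.32
position: [0.4738, -0.1482, 0.1042]
tool_rot: [-2.866, -1.279, 0.005]
force: [-0.0, -0.2, -0.3]
width: 0.999
t 4.33 pos [ 0.4738 -0.1482  0.1042] F [-0.  -0.2 -0.3] w 0.999 j7 -0.05
offset(tool) [-0.0049  0.0063  0.0461] dr [-0.24  0.09  0.11]
```

View pics/w2.png

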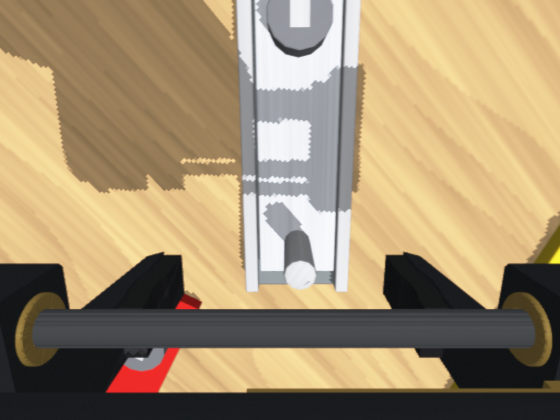

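The post top is at about (300,273), roughly mid-way between the fingers and right of the jaw centre line. I'll compute the correction.

Run:
```python
from h import *
im,d,K,T=load('w2')
p=ray(300,273,.074,K,T); print('post',p,'spec',ray(299,0+13,.046,K,T)); plan([p[0],p[1],.058])
```

```text
post [ 0.47659226 -0.15703359  0.074     ] spec [ 0.5553874  -0.06810058  0.046     ]
t 4.38 pos [ 0.4749 -0.149   0.1055] F [ 1.  -0.3 -0.1] w 1.005 j7 -0.05
offset(tool) [-0.0048  0.0068  0.0475] dr [-0.1   0.03  0.05]
```

```bash
python3 -m handwheel '{"offset":[[-0.004,0.007,0],[0,0,0.02],[0,0,0.02],[0,0,0.007],[0,0,0]],"dr":[[0,0,0],[0,0,0],[0,0,0],[0,0,0],[0,0,0]],"hand":[1,1,1,1,1]}'
python3 - <<'E'
from h import *
plan([0.476,-0.157,0.058]); im,d,P=grab('wrist','w3')
E
```

```text
time_s: 5.0
position: [0.4781, -0.1581, 0.0593]
tool_rot: [2.871, 1.275, 0.001]
force: [-0.0, -0.1, 0.3]
width: 0.998
t 5.0 pos [ 0.4781 -0.1581  0.0593] F [-0.  -0.1  0.3] w 0.998 j7 0.02
offset(tool) [-0.0006 -0.0024  0.0013] dr [ 0.04 -0.02 -0.11]
```

View pics/w3.png

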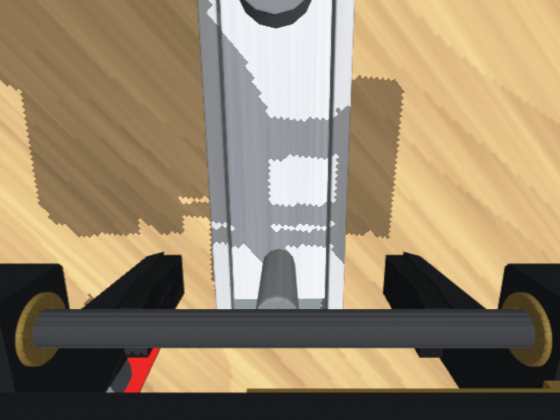

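The post (about (278,280)) is centred between the fingers, so I'm closing on it.

```bash
python3 -m handwheel '{"offset":[[0,-0.001,0],[0,0,0],[0,0,0],[0,0,0],[0,0,0],[0,0,0]],"dr":[[0,0,0],[0,0,0],[0,0,0],[0,0,0],[0,0,0],[0,0,0]],"hand":[-1,-1,-1,-1,-1,-1]}'
python3 - <<'E'
from h import *
plan([0.537,-0.085,0.058])
E
```

```text
time_s: 5.8
position: [0.4769, -0.1572, 0.0587]
tool_rot: [-2.871, -1.275, 0.0]
force: [0.6, 1.1, -0.4]
width: 0.342
t 5.8 pos [ 0.4769 -0.1572  0.0587] F [ 0.6  1.1 -0.4] w 0.342 j7 0.02
offset(tool) [ 0.0939 -0.0038  0.0007] dr [-0.    0.   -0.12]
```

```bash
python3 -m handwheel '{"offset":[[0,0,0],[0,0,0],[0,0,0],[0,0,0],[0,0,0]],"dr":[[0,0,0],[0,0,0],[0,0,0],[0,0,0],[0,0,0]],"hand":[-1,-1,-1,-1,-1]}'
python3 - <<'E'
from h import *
plan([0.537,-0.085,0.058])
E
```

```text
time_s: 6.42
position: [0.4769, -0.1572, 0.0587]
tool_rot: [-2.871, -1.275, 0.0]
force: [-0.6, 0.0, 0.9]
width: 0.17
t 6.42 pos [ 0.4769 -0.1572  0.0587] F [-0.6  0.   0.9] w 0.17 j7 0.02
offset(tool) [ 0.0939 -0.0038  0.0007] dr [-0.01  0.   -0.11]
```

```bash
python3 -m handwheel '{"offset":[[0.008,0,0],[0.014,0,0],[0.014,0,0],[0.014,0,0],[0.014,0,0],[0.008,0,0],[0,0,0]],"dr":[[0,0,0],[0,0,0],[0,0,0],[0,0,0],[0,0,0],[0,0,0],[0,0,0]],"hand":[-1,-1,-1,-1,-1,-1,-1]}'
python3 - <<'E'
from h import *
plan([0.537,-0.085,0.058]);  grab('wrist','w4'); grab('side','s4')
E
```

```text
time_s: 7.3
position: [0.5262, -0.1025, 0.0587]
tool_rot: [-2.87, -1.277, -0.002]
force: [1.7, 1.6, -0.3]
width: 0.171
t 7.3 pos [ 0.5262 -0.1025  0.0587] F [ 1.7  1.6 -0.3] w 0.171 j7 -0.11
offset(tool) [ 0.0202 -0.0037  0.0007] dr [ 0.01 -0.07 -0.03]
```

View pics/s4.png

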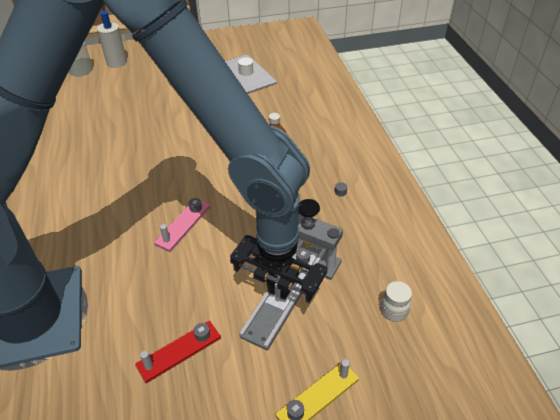

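View pics/w4.png

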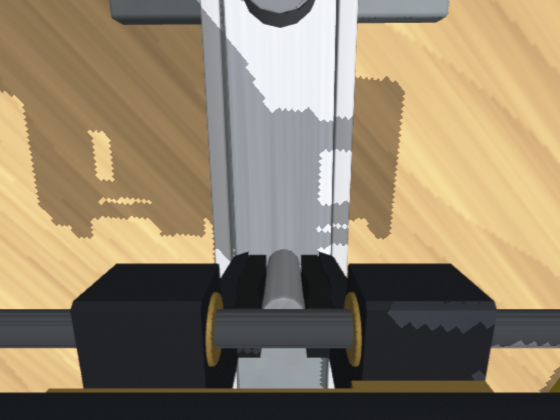

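The side view shows the slide moved up the guide with the gripper. The wrist view shows the post held at (284,280) and the crosshead edge coming into view at the top. There is about 20 mm left, so I'm going slower.

```bash
python3 -m handwheel '{"offset":[[0.005,0,0],[0.005,0,0],[0.004,0,0],[0,0,0]],"dr":[[0,0,0],[0,0,0],[0,0,0],[0,0,0]],"hand":[-1,-1,-1,-1]}'
python3 -m handwheel '{"offset":[[0.002,0,0],[0.002,0,0],[0,0,0]],"dr":[[0,0,0],[0,0,0],[0,0,0]],"hand":[-1,-1,-1]}'
```

```text
time_s: 7.9
position: [0.5351, -0.0929, 0.0587]
tool_rot: [2.871, 1.276, 0.001]
force: [0.0, -0.8, -1.2]
width: 0.169
time_s: 8.28
position: [0.5374, -0.0902, 0.0587]
tool_rot: [-2.871, -1.275, -0.0]
force: [-0.7, -1.1, -0.5]
width: 0.166
```

```bash
python3 -m handwheel '{"offset":[[0.002,0,0],[0,0,0]],"dr":[[0,0,0],[0,0,0]],"hand":[-1,-1]}'
python3 -m handwheel '{"offset":[[0.002,0,0],[0,0,0]],"dr":[[0,0,0],[0,0,0]],"hand":[-1,-1]}'
```

```text
time_s: 8.52
position: [0.5388, -0.0888, 0.0587]
tool_rot: [-2.871, -1.275, -0.0]
force: [-0.5, -0.6, -1.1]
width: 0.171
time_s: 8.78
position: [0.5402, -0.0872, 0.0587]
tool_rot: [-2.871, -1.275, -0.0]
force: [-0.4, -0.6, -1.0]
width: 0.176
```

```bash
python3 -m handwheel '{"offset":[[0.002,0,0],[0,0,0]],"dr":[[0,0,0],[0,0,0]],"hand":[-1,-1]}'
python3 -m handwheel '{"offset":[[0.002,0,0],[0,0,0]],"dr":[[0,0,0],[0,0,0]],"hand":[-1,-1]}'
```

```text
time_s: 9.02
position: [0.5404, -0.087, 0.0587]
tool_rot: [2.872, 1.274, -0.003]
force: [-4.5, -2.9, 2.8]
width: 0.172
time_s: 9.28
position: [0.5405, -0.0869, 0.0587]
tool_rot: [2.872, 1.272, -0.006]
force: [-7.0, -7.1, 5.9]
width: 0.169
```

The slide stopped at TCP (0.5405,-0.087), within about 1 mm of the predicted home. The force along the guide rose to about 10 N with no further motion. I'll relieve the push, release, and look.

```bash
python3 -m handwheel '{"offset":[[-0.002,0,0],[0,0,0],[0,0,0],[0,0,0],[0,0,0],[0,0,0]],"dr":[[0,0,0],[0,0,0],[0,0,0],[0,0,0],[0,0,0],[0,0,0]],"hand":[-1,-0.3,-0.3,-0.3,-0.3,-0.3]}'
python3 - <<'E'
from h import *
plan([0.537,-0.085,0.058]);  grab('wrist','w5')
E
```

```text
time_s: 10.02
position: [0.5414, -0.0859, 0.0587]
tool_rot: [2.871, 1.275, 0.0]
force: [-0.7, 0.0, -0.1]
width: 0.354
t 10.03 pos [ 0.5414 -0.0859  0.0587] F [-0.7  0.  -0.1] w 0.354 j7 -0.15
offset(tool) [-0.0023 -0.0038  0.0007] dr [ 0.   -0.01 -0.11]
```

View pics/w5.png

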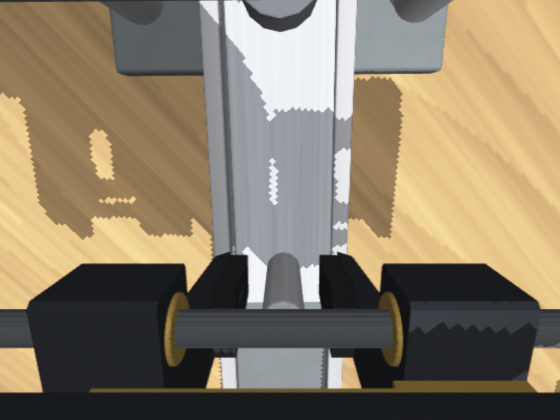

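The post (284,280) stands free between the open fingers, and the specimen is now partly under the crosshead edge. I'll rise straight up and look from above.

```bash
python3 -m handwheel '{"offset":[[0,0,-0.02],[0,0,-0.04],[0,0,-0.04],[0,0,-0.045],[0,0,-0.045],[0,0,-0.01],[0,0,0]],"dr":[[0,0,0],[0,0,0],[0,0,0],[0,0,0],[0,0,0],[0,0,0],[0,0,0]],"hand":[-0.3,-0.3,-0.3,-1,-1,-1,-1]}'
python3 - <<'E'
from h import *
plan([0.617,0.003,0.24]);  grab('wrist','w6'); grab('side','s6'); grab('top','t6')
im,d,K,T=load('s6');cv2.imwrite('pics/s6c.png',cv2.resize(im[190:350,230:360],None,fx=3.7,fy=3.7,interpolation=cv2.INTER_CUBIC))
E
```

```text
time_s: 10.95
position: [0.5413, -0.0859, 0.2595]
tool_rot: [2.871, 1.275, 0.002]
force: [-0.1, -0.8, -0.5]
width: 0.002
t 10.95 pos [ 0.5413 -0.0859  0.2595] F [-0.1 -0.8 -0.5] w 0.002 j7 -0.34
offset(tool) [ 0.1166 -0.0035  0.0196] dr [ 0.04 -0.07 -0.11]
```

View pics/w6.png

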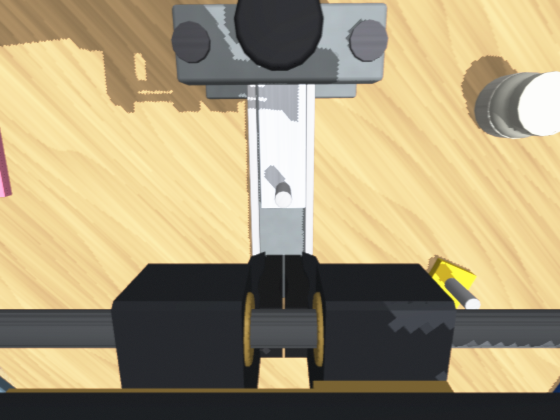

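View pics/s6c.png

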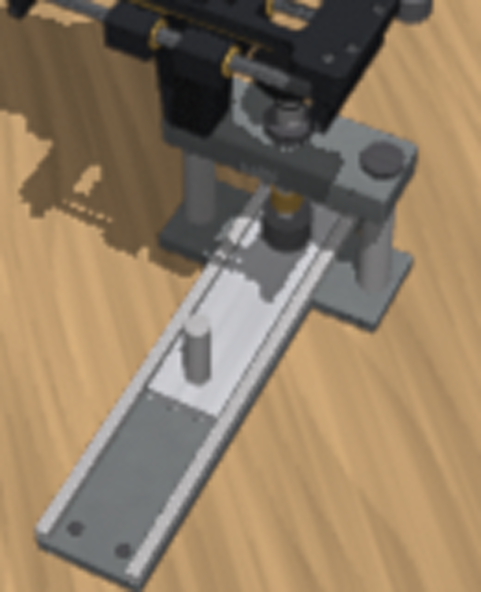

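The wrist view shows the knob at (278,22), the bolts at (191,42) and (369,41), and the post at (284,195). The side crop shows the specimen directly under the brass nose with the knob up. I'll check this numerically.

Run:
```python
from h import *
im,d,K,T=load('w6')
a=ray(191,42,.122,K,T);b=ray(369,41,.122,K,T);m=(a+b)/2;p=ray(284,195,.074,K,T);print('mid',m,'post',p,'dist',np.linalg.norm((m-p)[:2]))
g=(im[:80,220:340].max(2)<50).astype(np.uint8); n,l,s,c=cv2.connectedComponentsWithStats(g); i=1+np.argmax(s[1:,4]); print(s[i])
cn=max(cv2.findContours((l==i).astype(np.uint8),0,1)[0],key=len)[:,0]; cn=cn[cn[:,1]>2]; (u,v),r=cv2.minEnclosingCircle(cn); print(u+220,v,r, ray(u+220,v,.175,K,T))
im,d,K,T=load('s6'); S=lambda u,v,z:ray(230+u/3.7,190+v/3.7,z,K,T)
q=S(196,326,.074); print('side post',q,'dist to side bolts mid',np.linalg.norm(q[:2]-[.61738,.0058]))
im,d,K,T=load('t6');cv2.imwrite('pics/t6c.png',cv2.resize(im[165:275,250:370],None,fx=5,fy=5,interpolation=cv2.INTER_CUBIC))
for uv in [(202,165)]: print('top knob', ray(250+uv[0]/5,165+uv[1]/5,.178,K,T))
```

```text
mid [0.61851108 0.00257892 0.122     ] post [ 0.54275916 -0.0855157   0.074     ] dist 0.11618526457812367
[ 14   0  88  71 903]
277.760311126709 24.585285186767578 45.66361999511719 [0.61672784 0.00172177 0.175     ]
side post [ 0.53746645 -0.08738755  0.074     ] dist to side bolts mid 0.12276031896757614
top knob [0.61519123 0.00229918 0.178     ]
```

View pics/t6c.png

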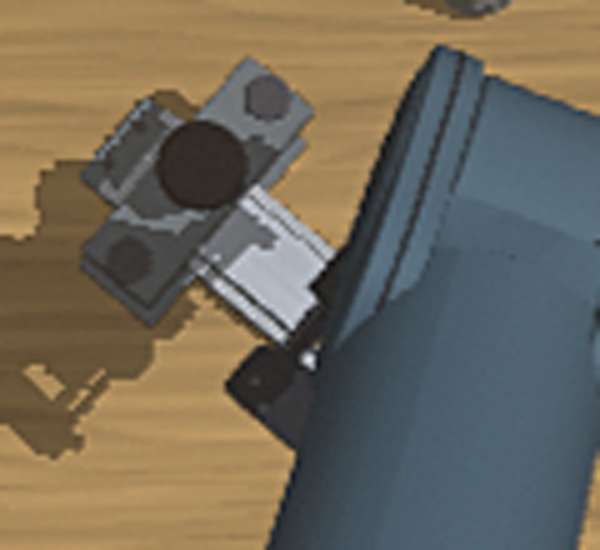

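The mean of the two post-to-axis measurements, 116 and 123 mm, matches the 120 mm home distance, and the slide met the hard stop. Next I'll move over the knob at about (0.617, 0.002).

```bash
python3 -m handwheel '{"offset":[[0.03,0,0],[0.04,-0.003,0],[0.035,0,0],[0.011,0,0.01],[0,0,0.02],[0,0,0.014],[0,0,0]],"dr":[[0,0,0],[0,0,0],[0,0,0],[0,0,0],[0,0,0],[0,0,0],[0,0,0]],"hand":[-1,-1,-1,-1,-1,-1,-1]}'
python3 - <<'E'
from h import *
plan([0.617,0.0025,0.2]); grab('side','s7')
im,d,K,T=load('s7');cv2.imwrite('pics/s7c.png',cv2.resize(im[170:330,230:360],None,fx=3.7,fy=3.7,interpolation=cv2.INTER_CUBIC))
E
```

```text
time_s: 11.98
position: [0.6152, 0.0008, 0.213]
tool_rot: [-2.872, -1.272, 0.005]
force: [-0.7, 0.2, -0.5]
width: 0.008
t 11.97 pos [0.6152 0.0008 0.213 ] F [-0.7  0.2 -0.5] w 0.008 j7 -0.45
offset(tool) [0.0025 0.0003 0.013 ] dr [-0.12  0.15 -0.23]
```

View pics/s7c.png

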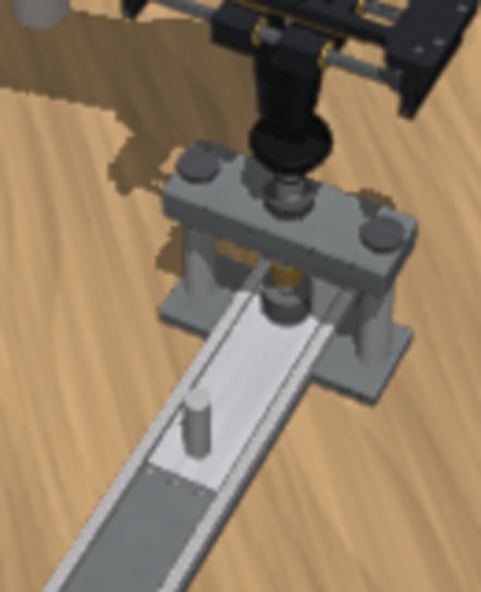

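The closed fingertips stand over the knob, at about (290,120) in the crop, and the specimen sits under the nose. I'll descend gently to find contact.

```bash
python3 -m handwheel '{"offset":[[0.002,0,0.006],[0,0,0.006],[0,0,0.003],[0,0,0]],"dr":[[0,0,0],[0,0,0],[0,0,0],[0,0,0]],"hand":[-1,-1,-1,-1]}'
python3 -m handwheel '{"offset":[[0,0,0.002],[0,0,0]],"dr":[[0,0,0],[0,0,0]],"hand":[-1,-1]}'
python3 -m handwheel '{"offset":[[0,0,0.002],[0,0,0]],"dr":[[0,0,0],[0,0,0]],"hand":[-1,-1]}'
```

```text
time_s: 12.52
position: [0.6181, 0.0036, 0.1995]
tool_rot: [-2.871, -1.275, 0.001]
force: [-0.1, -0.1, 1.0]
width: 0.004
time_s: 12.78
position: [0.6182, 0.0036, 0.1977]
tool_rot: [-2.871, -1.275, 0.0]
force: [0.0, -0.7, -0.1]
width: 0.006
time_s: 13.02
position: [0.6182, 0.0036, 0.1957]
tool_rot: [2.871, 1.275, -0.0]
force: [-0.2, -0.6, 0.2]
width: 0.004
```

```bash
python3 -m handwheel '{"offset":[[0,0,0.001],[0,0,0]],"dr":[[0,0,0],[0,0,0]],"hand":[-1,-1]}'
python3 -m handwheel '{"offset":[[0,0,0.001],[0,0,0]],"dr":[[0,0,0],[0,0,0]],"hand":[-1,-1]}'
python3 -m handwheel '{"offset":[[0,0,0.002],[0,0,0]],"dr":[[0,0,0],[0,0,0]],"hand":[-1,-1]}'
python3 -m handwheel '{"offset":[[0,0,0.002],[0,0,0]],"dr":[[0,0,0],[0,0,0]],"hand":[-1,-1]}'
```

```text
time_s: 13.28
position: [0.6183, 0.0035, 0.1949]
tool_rot: [2.871, 1.275, 0.0]
force: [-1.1, -0.6, 2.7]
width: 0.006
time_s: 13.52
position: [0.6182, 0.0036, 0.1938]
tool_rot: [2.871, 1.275, 0.0]
force: [-0.4, 0.2, 3.1]
width: 0.003
time_s: 13.78
position: [0.6183, 0.0036, 0.1917]
tool_rot: [2.871, 1.275, 0.0]
force: [-1.8, 0.5, 3.8]
width: 0.005
time_s: 14.02
position: [0.6182, 0.0036, 0.1896]
tool_rot: [2.871, 1.275, 0.0]
force: [-1.1, -0.4, 4.4]
width: 0.007
```

Contact came at TCP z of about 0.195, matching the expected value, so 15 mm of travel is z of about 0.180. I'll continue.

```bash
python3 -m handwheel '{"offset":[[0,0,0.002],[0,0,0.002],[0,0,0]],"dr":[[0,0,0],[0,0,0],[0,0,0]],"hand":[-1,-1,-1]}'
python3 -m handwheel '{"offset":[[0,0,0.002],[0,0,0.001],[0,0,0]],"dr":[[0,0,0],[0,0,0],[0,0,0]],"hand":[-1,-1,-1]}'
python3 - <<'E'
from h import *
plan([0.618,0.0036,0.18]); grab('side','s8')
im,d,K,T=load('s8');cv2.imwrite('pics/s8c.png',cv2.resize(im[190:270,260:350],None,fx=6,fy=6,interpolation=cv2.INTER_CUBIC))
E
```

```text
time_s: 14.4
position: [0.6183, 0.0036, 0.186]
tool_rot: [-2.871, -1.275, -0.0]
force: [-3.0, 0.8, 7.9]
width: 0.006
time_s: 14.78
position: [0.6183, 0.0036, 0.1833]
tool_rot: [-2.871, -1.275, -0.001]
force: [-3.9, -0.0, 10.3]
width: 0.001
t 14.78 pos [0.6183 0.0036 0.1833] F [-3.9 -0.  10.3] w 0.001 j7 -0.43
offset(tool) [-0.0002 -0.0002  0.0033] dr [-0.01 -0.03 -0.12]
```

View pics/s8c.png

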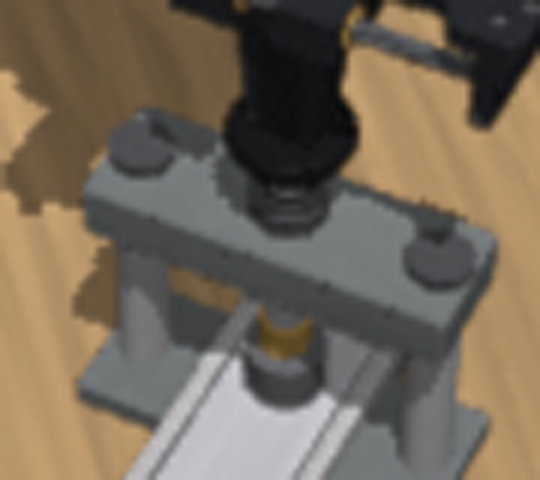

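The knob is about 12 mm down, the nose touches the specimen and the thin ring is close to the bushing. I'll go down 3 mm more.

```bash
python3 -m handwheel '{"offset":[[0,0,0.002],[0,0,0],[0,0,0]],"dr":[[0,0,0],[0,0,0],[0,0,0]],"hand":[-1,-1,-1]}'
python3 -m handwheel '{"offset":[[0,0,0.001],[0,0,0],[0,0,0],[0,0,0]],"dr":[[0,0,0],[0,0,0],[0,0,0],[0,0,0]],"hand":[-1,-1,-1,-1]}'
python3 - <<'E'
from h import *
plan([0.618,0.0036,0.18]); grab('side','s9'); print(ctrl.read_state()['force'],ctrl.read_state()['joint_velocities'].round(4))
im,d,K,T=load('s9');cv2.imwrite('pics/s9c.png',cv2.resize(im[190:270,260:350],None,fx=6,fy=6,interpolation=cv2.INTER_CUBIC))
E
```

```text
time_s: 15.2
position: [0.6183, 0.0036, 0.1815]
tool_rot: [-2.871, -1.275, -0.001]
force: [-3.9, 0.6, 12.3]
width: 0.005
time_s: 15.7
position: [0.6183, 0.0035, 0.1806]
tool_rot: [-2.871, -1.275, -0.001]
force: [-4.7, 1.6, 12.3]
width: 0.004
t 15.7 pos [0.6183 0.0035 0.1806] F [-4.7  1.6 12.3] w 0.004 j7 -0.43
offset(tool) [-0.0002 -0.0003  0.0006] dr [-0.01 -0.04 -0.12]
[-4.8434156   0.73334224 12.44603744] [ 0.0012  0.0015 -0.0008 -0.0002 -0.0002 -0.0018  0.0012]
```

View pics/s9c.png

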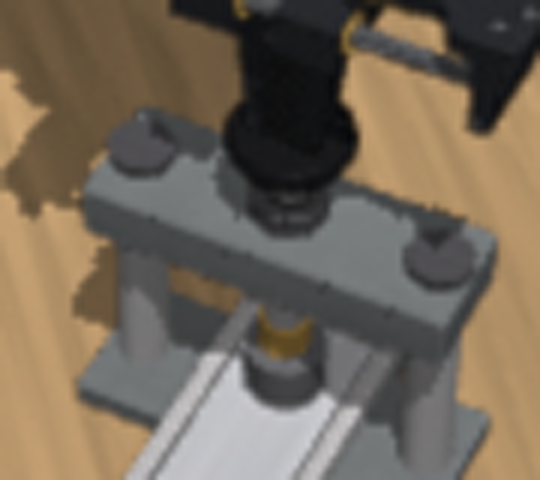

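Run:
```python
from h import *
a=load('side0')[0].astype(int);b=load('s9')[0].astype(int)
for n,(x0,y0,x1,y1) in dict(spare=(330,178,352,200),jar=(378,278,416,324),bottle=(258,110,292,168),crucible=(226,150,256,180)).items(): print(n,np.abs(a-b)[y0:y1,x0:x1].mean().round(1))
ctrl.finish_job()
```

```text
spare 59.6
jar 14.0
bottle 24.8
crucible 21.7
the job is handed in; nothing more can be done
```

View pics/s9.png

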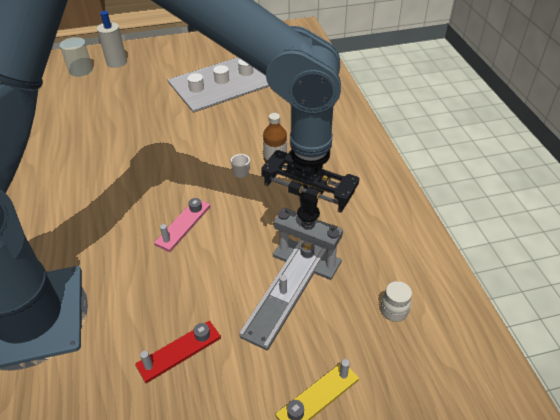

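I gripped the slide by its post and pushed it along the guide until it stopped against the end stop. Then I let go and pressed the knob down with the closed fingertips. The job was handed in at about 15.8 s with the knob still held down.

- **Slide home:** it stopped about 1 mm from the predicted home position, and the force rose to about 10 N without further motion. Post-to-plunger distance measured 116 mm in the wrist view and 123 mm in the side view, against 120 mm nominal. I take that spread as camera error and relied on the hard stop. The side view showed the specimen under the nose with the knob still up.
- **Knob press:** I felt contact at tool height 0.195 m and finished at 0.1806 m, which is about 14.6 mm of travel. The upward force was steady at 12.3 N, matching the expected 12 N. There was also a side force of about 5 N. The nose force was not measured; from the given spring data it should be about 5 N.
- **Bystanders:** my picture-difference check did not give a clear answer. The difference values were high because the arm and its shadow cover some of the areas, and I handed in before I had resolved them. In the last side picture the jar, crucible and visible part of the bottle are where they started. The spare specimen is hidden behind the gripper, so I could not confirm it. The tool never went near it, and no unexpected force appeared.

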